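# Fold the lunch box flap over and tuck it under its lip

## Robot

A 7-joint arm with a two-finger parallel gripper is mounted at the origin on a cart in front of the work surface, level with it; the furniture and walls round the work are solid. World frame = base frame: x ahead of the robot, y to its left, z up, the work surface at z = 0. Lengths are in m, angles in degrees, forces in N, time in s.
With the tool pointing down it reaches from about 0.425 to 0.875 m from the base axis. Payload 4.7 kg.
Tool frame: the origin (TCP) lies between the finger pads; the fingertips stand 17 mm ahead of it and the grasp point (between the pads) lies 2 mm behind it (robot.tcp_to_tips is the distance from the TCP to the fingertips, in m); z points along the fingers, y is the line along which they close (so a half turn about z gives the same grasp; the last joint's range is limited). The gripper opens to 87 mm and grips with 3 to 60 N. Pads are 19 mm wide; open, the fingers measure 117 mm over their backs; the gripper's body (75 mm by 190 mm) begins 51 mm behind the grasp point.
Start: joints at [72.485, 18.392, -4.016, 83.108, 1.295, 78.541, -3.26], TCP at [0.204, -0.617, 0.24] pointing down, gripper open.
Joint ranges: [-163.93, 163.93], [-17.29, 119.83], [-79.2, 71.16], [3.27, 140.29], [-89.18, 269.18], [5.43, 117.66], [-154.24, 154.24]. Speed limits (degrees/s): [147.25, 147.25, 180, 180, 180, 180, 180].

## Interface

Orientations are given as [roll, pitch, yaw] about the fixed x, y, z axes, in that order (R = Rz(yaw) Ry(pitch) Rx(roll)).
In Python, from station import robot, imaging, sign_off, regions_of, pinpoint gives the robot as it stands.
- The arm moves only by the tool drive_tool, never from a script. Its argument "motion" is a list of rows, each a list of 7 numbers: the turn, a rotation vector about the world's x, y, z in units of 180 degrees (1.0 is 180 degrees), then the shift along the world's x, y, z in units of 0.05 m (1.0 is 0.05 m), then the finger opening in mm, from 0 to 87. In form: [[ax, ay, az, dx, dy, dz, gripper], ...]. A call has 1 to 5 rows; each row shifts and turns the commanded pose from where the row before left it; what a row does not reach is not made up. A row lasts 1/8 s, in which the tool goes at most 62.5 mm and 10.7 degrees, less where a joint would pass 70% of its speed; a pose out of reach is approached as far as the arm can. A call with a number of a shift or a turn outside -1 to 1 is refused whole. A call with a gripper value outside its range is refused whole. The fingers move at their own pace and stop on an object; the grip force is fixed at half the most. Time passes only in rows, so rows that do not move let the fingers close. It gives the time, the measured TCP pose, the force, the opening and the grip force at its end, in the units of the state.
- robot.get_state(): the state, without advancing time (a new reading comes with each control period).
- imaging.read_camera(name): name is "side" or "top" or "wrist"; returns a dict with "image" (400x640x3 uint8, blue, green, red), "mtx" (3x3 intrinsics, pixels), "view" (4x4, takes a point from world to camera coordinates); the wrist camera has in their place "mount" (4x4, takes a point from camera to tool coordinates, whose origin is the TCP and whose axes are the flange's). Camera axes: x right, y down, z forward; pixel columns grow to the right and rows downward; lengths in m; the calibration is good to about 2 mm. A picture is of the moment at which its call begins: read the wrist's pose just before it. There is no depth.
- sign_off(): hands the job in; it is judged then, once.
Trained networks look in the newest picture that a camera, given by its name, has taken for a name from the list of things; names that differ only in an ending like _2 or _b are one class to them, and where a whole thing is asked for, a point or a joint stands for the part that bears it (a point fixed in the world has none). Each returns a list of dicts, best first, with "score" (0 to 1); they miss things now and then, are a little off and sometimes report something else, mostly with a low value. They report only what shows in the picture. A call takes as long as a camera call.
- regions_of(camera, name): "region" (400x640 bool, what is visible of it) and "pixel" ([row, column] in pixels, amid what is visible of it).
- pinpoint(camera, name): "pixel" ([row, column] in pixels: a listed point, or the origin of a listed thing).
The state is a dict: "t": time; "joint_pos": joint angles; "joint_velocities": joint speeds; "joint_efforts": joint torques, N m; "position": TCP position; "eef_rot": TCP orientation; "ft_force": force on the tool from outside, world axes, zero at the start; "ft_torque": the same for the moment, N m; "finger_gap": finger opening in m; "finger_force": force on a finger pad.
Only numpy, scipy, OpenCV 4.12 (cv2) and the standard library are available. Lean on these libraries where they do the work, as an engineer would, in place of code of your own. Each camera call takes 0.05 s, during which the arm holds its last target. There are 200 camera calls.

## Task

Shut the lunch box using only pushes of the fingertips: push its raised blue flap over until it lies flat on the box and, keeping it pressed down (it springs up again), push it by its yellow ridge until its edge is tucked fully home beneath the dark steel lip, then let go, so that the lip keeps it shut. Leave the box standing where it is with the mandarin inside, pick nothing up, and do not disturb the things around it.

Things in the scene. Friction and masses are not known exactly. Their poses are not given: they have to be found in the camera images.
- lunch_box: white lunch box, 140 (its x) x 160 (its y) x 70 mm, open at the top, 4 mm walls, about 1.6 kg, standing loose on the table (it slides when shoved with about 7 N or more). Origin: centre of its underside; z up. The flap's hinge runs along its x axis at its +y end, the retaining lip is at its -y end. Two thin dark hinge ears stand 12 mm above the walls at x = +-68 mm, y = 36 to 80 mm
- lip (a point): middle of the free edge of the dark steel lip, on its underside, 80.5 mm above the table. The lip is a fixed plate 116 mm wide (box x) and 4 mm thick that reaches 24 mm inward (box +y) from the box's -y end; the gap below it is open towards +y. Its axes are the box's
- flap_hinge (a point): middle of the hinge pin, 73.5 mm above the table; it rides in slots, 68 mm from the box's centre towards +y when flap_slide is 0, moving towards -y as flap_slide grows
- flap_edge (a point): middle of the free edge of the flap, at half its thickness, 118 mm from the hinge pin. The flap is a blue plate 124 mm wide (along the hinge), 4 mm thick; lying flat its top is 75.5 mm above the table and its edge can pass below the lip with 5 mm to spare
- flap (a joint): fold angle of the flap, rad: 0 lying flat on the box with its edge towards the lip, 1.57 upright, range 0 to 2. A weak spring (about 0.1 N m at flat) lifts it again whenever it is let go untucked; closing it takes 1 to 2 N at the ridge
- flap_slide (a joint): how far the flap with its hinge pin has slid towards the lip, m: 0 drawn back (lying flat, its edge is then 6 mm short of the lip), 0.018 fully home at the stop (edge 12 mm beneath the lip). It slides with about 1 N of friction and stays where it is left
- mandarin: mandarin lying inside the box, 48 mm wide, 40 mm high; origin at its underside
- ridge (a point): middle of the top of the yellow push ridge on the flap's upper (outer) face: a bar 90 mm long parallel to the hinge, 6 mm thick, standing 10 mm out of the flap, its centreline 88 mm from the hinge pin, so that 85 mm of plain flap lie between the pin and the ridge's near face
- spice_jar: spice jar with yellow lid, 42 mm wide, 96 mm tall, standing close by the box; bystander; origin at the centre of its underside
- bean_tin: red and white food tin, 75 mm wide, 110 mm tall; bystander; origin at the centre of its underside
- mug: dark grey and red mug, 82 mm wide (114 with handle), 97 mm tall; bystander; origin at the centre of its underside
- fish_tin: flat round food tin, 86 mm wide, 40 mm tall; bystander; origin at the centre of its underside
- bowl: small red bowl, 114 mm wide, 51 mm tall; bystander; origin at the centre of its underside

How it is judged (in metres and radians):
At the end, for the whole second after the job is handed in: The flap's edge lies at least 7 mm beneath the lip (12 mm is fully home) and below the lip's underside, the flap within 0.09 rad of flat, let go; the box within 25 mm of where it stood and at rest, the mandarin in it (y of flap_edge in the frame of lip below -0.007 m and z of flap_edge in the frame of lip below 0.001 m and value of joint flap below 0.09 rad and distance of lunch_box from where it was at the start of the episode below 0.025 m and linear speed of lunch_box below 0.01 m/s and z of mandarin in the frame of lunch_box below 0.05 m and horizontal distance between mandarin and lunch_box below 0.09 m); the robot touches nothing.
It fails at once if the box is lifted (10 mm) or tipped (0.15 rad) (height (world z) of lunch_box above 0.01 m or angle between lunch_box's own z axis and vertical above 0.15 rad).
It fails at once if the box is shoved more than 30 mm (distance of lunch_box from where it was at the start of the episode above 0.03 m).
It fails at once if the mandarin is picked up (height (world z) of mandarin above 0.075 m).
It fails at once if a bystander (spice jar, mug, tins, bowl) is moved more than 30 mm or lifted (distance of any of spice_jar, bean_tin, mug, fish_tin, bowl from where it was at the start of the episode above 0.03 m).
It also fails if it takes over 38 s, if anything falls off the work surface, if the arm or the gripper's body presses on something with over 40 N, if the wrist force passes 120 N, or if a joint passes its speed limit or range.

## Working session

There is one attempt and no reset: what is moved stays moved. The work goes in short steps, Python scripts to look and compute and a tool call to move; the robot and the scene stay as the last step left them, time stands still between calls to the robot, and variables do not carry over. Pictures are saved under pics/ and viewed, at most 12 in all, crops included, and the job is handed in when it is done.

Besides the shell and the picture viewer there is one more tool, called after "Call:" as name([rows], argument=value, ...), one row to a line, values as JSON. drive_tool: Moves the arm, as the interface text tells. Shifts and turns lie within -1 to 1; 1 stands for 0.05 m of shift or 180 degrees of turn. Its arguments: {"type":"object","properties":{"motion":{"type":"array"}},"required":["motion"]}

```bash
mkdir -p pics; cat > h.py <<'E'
from station import robot, imaging, sign_off, regions_of, pinpoint
import numpy as np, cv2
def tri(name, cams):
    A=[];b=[]
    for c,(r,col) in cams:
        P=c['mtx']@c['view'][:3]
        A+= [col*P[2]-P[0], r*P[2]-P[1]]
    A=np.array(A); x=np.linalg.lstsq(A[:,:3],-A[:,3],rcond=None)[0]
    return x, np.linalg.norm(A[:,:3]@x+A[:,3])
def onz(c,px,z):
    P=c['mtx']@np.array(c['view'])[:3]; r,col=px
    A=np.array([col*P[2]-P[0], r*P[2]-P[1]])
    return np.linalg.solve(A[:,:2],-A[:,3]-A[:,2]*z)
E
python3 - <<'E'
from h import *
C={n:imaging.read_camera(n) for n in('side','top')}
for n in C: C[n]['view']=np.array(C[n]['view']);cv2.imwrite(f'pics/{n}0.png',C[n]['image'])
for o in ['lunch_box','lip','flap_hinge','flap_edge','ridge','mandarin','spice_jar','bean_tin','mug','fish_tin','bowl']:
    d={n:pinpoint(n,o) for n in C}
    s=o+' '
    ok=[(C[n],d[n][0]['pixel']) for n in d if d[n]]
    for n in d:
        if d[n]: s+=f"{n} {np.round(d[n][0]['pixel'])} {d[n][0]['score']:.2f} "
    if len(ok)==2:
        x,e=tri(o,ok); s+=f"tri {x.round(4)} {e:.4f}"
    z={'lip':.0805,'flap_hinge':.0735}.get(o,0)
    for n in d:
        if d[n]: s+=f" {n}@z {onz(C[n],d[n][0]['pixel'],z).round(4)}"
    print(s)
print(robot.get_state())
E
```

```text
lunch_box side [234. 332.] 0.89 top [213. 290.] 0.71 tri [ 0.513   0.159  -0.0103] 2.1234 side@z [0.5088 0.1709] top@z [0.5161 0.1583]
lip side [191. 340.] 0.61 top [217. 309.] 0.58 tri [0.4974 0.1078 0.0873] 0.5961 side@z [0.4991 0.0986] top@z [0.497  0.1079]
flap_hinge side [218. 318.] 0.58 top [201. 259.] 0.61 tri [0.5338 0.2238 0.0896] 0.3219 side@z [0.5374 0.2047] top@z [0.5359 0.2262]
flap_edge side [183. 316.] 0.79 top [190. 247.] 0.81 tri [0.5382 0.2313 0.1935] 0.0143 side@z [ 0.5836 -0.0357] top@z [0.5775 0.2679]
ridge side [201. 312.] 0.77 top [194. 245.] 0.69 tri [0.5412 0.2441 0.1531] 1.8189 side@z [0.5786 0.0492] top@z [0.5666 0.2738]
mandarin side [234. 332.] 0.45 top [217. 287.] 0.83 tri [ 0.5069  0.1669 -0.0036] 0.2980 side@z [0.5068 0.1709] top@z [0.5058 0.1666]
spice_jar side [246. 376.] 0.98 top [260. 274.] 0.90 tri [0.3979 0.1971 0.0008] 0.6674 side@z [0.397  0.1963] top@z [0.3993 0.1972]
bean_tin side [147. 324.] 0.92 top [185. 438.] 0.56 tri [ 0.5868 -0.2153  0.01  ] 0.4309 side@z [ 0.5898 -0.2318] top@z [ 0.588  -0.2186]
mug side [158. 381.] 0.88 top [254. 432.
[... 292 characters left out ...]
int_pos': array([72.482907  , 18.39178229, -4.0172246 , 83.10748644,  1.29564769,
       78.54225246, -3.25947948]), 'joint_velocities': array([-0.00739779,  0.06677189, -0.02364709,  0.02135154, -0.10314899,
        0.15822367, -0.01693696]), 'joint_efforts': array([ 1.62293934e-03, -4.91100883e+01, -4.02150890e-01, -3.12762880e+01,
       -6.37822319e-02,  3.36436741e-02, -3.84906315e-06]), 'position': array([ 0.20434789, -0.61705497,  0.23958885]), 'eef_rot': array([1.79996345e+02, 3.08461376e-03, 1.83276039e+01]), 'ft_force': array([-1.52577464,  0.1993962 ,  0.19151479]), 'ft_torque': array([-0.02663363,  0.03339943, -0.00013255]), 'finger_force': 0.0, 'finger_gap': 0.08711382456809291}
```

View pics/side0.png

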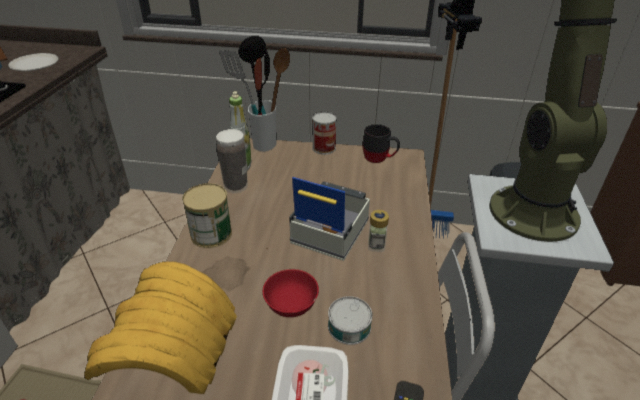

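View pics/top0.png

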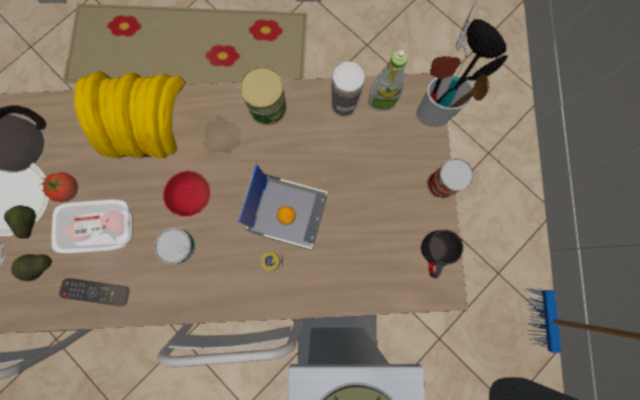

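The side view shows the box at about (225,330), with its flap upright on the side away from the robot. The spice jar is at (230,378). In the top view the flap is at (195,255), the mandarin at (215,287) and the lip on the right at about (217,320). Next I'll move above the box.

Call:
drive_tool([
  [0, 0, 0.02, 0.8, 0.67, 0.24, 0],
  [0, 0, 0.02, 0.8, 0.67, 0.24, 0],
  [0, 0, 0.02, 0.8, 0.67, 0.24, 0],
  [0, 0, 0.02, 0.8, 0.67, 0.24, 0],
  [0, 0, 0.02, 0.8, 0.67, 0.24, 0],
])

```text
t: 1.82
position: [0.4055, -0.4484, 0.3002]
eef_rot: [180.0, 0.0, 36.4]
ft_force: [-0.3, -1.0, 0.0]
finger_gap: 0.0452
finger_force: 0.0
```

Call:
drive_tool([
  [0, 0, 0.02, 0.45, 1, 0, 0],
  [0, 0, 0.02, 0.45, 1, 0, 0],
  [0, 0, 0.02, 0.45, 1, 0, 0],
  [0, 0, 0.02, 0.45, 1, 0, 0],
  [0, 0, 0.02, 0.45, 1, 0, 0],
])

```text
t: 2.45
position: [0.5173, -0.198, 0.2999]
eef_rot: [179.9, 0.0, 54.4]
ft_force: [0.4, 0.0, -0.4]
finger_gap: 0.0013
finger_force: 0.0
```

Call:
drive_tool([
  [0, 0, 0.02, 0, 1, 0, 0],
  [0, 0, 0.02, 0, 1, 0, 0],
  [0, 0, 0.02, 0, 1, 0, 0],
  [0, 0, 0.02, 0, 1, 0, 0],
  [0, 0, 0.02, 0, 1, 0, 0],
])

```text
t: 3.08
position: [0.5166, 0.052, 0.2999]
eef_rot: [179.9, 0.0, 72.4]
ft_force: [0.4, -0.4, -0.2]
finger_gap: 0.0003
finger_force: 0.0
```

```bash
cat >> h.py <<'E'
from scipy.spatial.transform import Rotation as Ro
def wrist():
    s=robot.get_state(); c=imaging.read_camera('wrist')
    T=np.eye(4);T[:3,:3]=Ro.from_euler('xyz',s['eef_rot'],degrees=True).as_matrix();T[:3,3]=s['position']
    c['view']=np.linalg.inv(T@np.array(c['mount']));return c
E
python3 - <<'E'
from h import *
c=wrist();cv2.imwrite('pics/w1.png',c['image']);print(np.array(c['mount']).round(3))
C={n:imaging.read_camera(n) for n in('side','top')};C['wrist']=c
for o in ['lunch_box','lip','flap_hinge','flap_edge','ridge','mandarin','spice_jar']:
    d={n:pinpoint(n,o) for n in C}
    ok=[(C[n],d[n][0]['pixel']) for n in d if d[n]]
    s=o+' '+str([(n,np.round(d[n][0]['pixel']),round(d[n][0]['score'],2)) for n in d if d[n]])
    if len(ok)>1: s+=f"tri {tri(o,ok)}"
    z={'lip':.0805,'flap_hinge':.0735}.get(o,0)
    if d['wrist']: s+=f" w@z {onz(c,d['wrist'][0]['pixel'],z).round(4)}"
    print(s)
E
```

```text
[[-0.001 -0.968 -0.25   0.068]
 [ 1.    -0.001  0.     0.001]
 [-0.001 -0.25   0.968 -0.145]
 [ 0.     0.     0.     1.   ]]
lunch_box [('side', array([230., 333.]), 0.62), ('top', array([212., 287.]), 0.64), ('wrist', array([ 85., 279.]), 0.63)]tri (array([0.51169069, 0.16249987, 0.00461731]), np.float64(4.147710544238071)) w@z [0.5132 0.1594]
lip [('top', array([216., 308.]), 0.56), ('wrist', array([131., 272.]), 0.72)]tri (array([0.49657746, 0.11116446, 0.08698192]), np.float64(0.19705346066706037)) w@z [0.4958 0.1115]
flap_hinge [('side', array([220., 318.]), 0.82), ('top', array([202., 262.]), 0.73), ('wrist', array([  4., 270.]), 0.77)]tri (array([0.5331297 , 0.21983234, 0.08016777]), np.float64(1.2419492914983208)) w@z [0.5326 0.2236]
flap_edge [('side', array([184., 317.]), 0.9), ('top', array([188., 247.]), 0.71)]tri (array([0.53818864, 0.23161564, 0.19157255]), np.float64(1.6902418193850792))
ridge [('side', array([201., 313.]), 0.84), ('top', array([195., 244.]), 0.73)]tri (array([0.53912116, 0.24442472, 0.15424906]), np.float64(1.6696716719370948))
mandarin [('side', array([230., 330.]), 0.57), ('top', array([219., 286.]), 0.71)]tri (array([0.5088834 , 0.16758577, 0.0092824 ]), np.float64(3.787652192627733))
spice_jar [('side', array([248., 375.]), 0.95), ('top', array([263., 276.]), 0.91), ('wrist', array([ 82., 180.]), 0.68)]tri (array([ 0.39727349,  0.19651663, -0.00548128]), np.float64(3.050515123164984)) w@z [0.4014 0.1987]
```

View pics/w1.png

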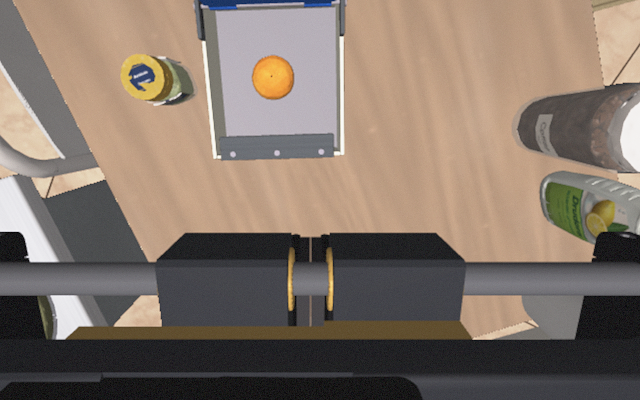

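The wrist view has the box straight ahead, with the lip's inner edge at row ~135, columns 219 to 337. The mandarin is at (77,273), the jar at (78,150), and the upright flap is at the top edge. I'll get the box yaw from the corners.

```bash
python3 - <<'E'
from h import *
c=wrist()
for a,b,z in [((158,216),(153.5,344),.075),((158,216),(153.5,344),.07),((136,219),(134,337),.0845)]:
    p,q=onz(c,a,z),onz(c,b,z);d=q-p;print(p,q,np.linalg.norm(d),np.degrees(np.arctan2(d[1],d[0])))
im=c['image'][120:170,200:360];cv2.imwrite('pics/w1c.png',cv2.resize(im,None,fx=5,fy=5,interpolation=cv2.INTER_CUBIC))
E
```

```text
[0.43029087 0.10190101] [0.55975767 0.06550113] 0.13448644295291926 -15.70344718355387
[0.42883409 0.10171969] [0.5600508  0.06482782] 0.13630419981929492 -15.70344718355386
[0.44408947 0.12198253] [0.55798312 0.08769584] 0.1189425955054826 -16.753961466586688
```

View pics/w1c.png

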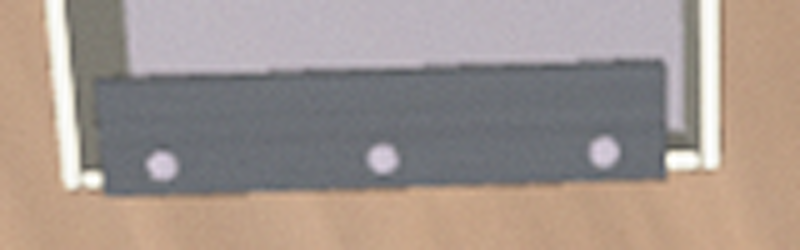

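Call:
drive_tool([
  [0, 0, 0.009, 0.11, 0.87, 0, 0],
  [0, 0, 0, 0.11, 0.87, 0, 0],
  [0, 0, 0, 0.11, 0.87, 0, 0],
  [0, 0, 0, 0.11, 0.87, 0, 0],
  [0, 0, 0, 0.11, 0.87, 0, 0],
])

```text
t: 4.95
position: [0.5446, 0.269, 0.2996]
eef_rot: [180.0, 0.0, 73.9]
ft_force: [0.2, -0.3, 0.7]
finger_gap: 0.0003
finger_force: 0.0
```

Call:
drive_tool([
  [0, 0, 0, 0, 0, -0.9, 0],
  [0, 0, 0, 0, 0, -0.9, 0],
  [0, 0, 0, 0, 0, -0.9, 0],
  [0, 0, 0, 0, 0, 0, 0],
])

```text
t: 5.45
position: [0.5422, 0.2663, 0.1611]
eef_rot: [-179.7, 0.3, 73.9]
ft_force: [0.1, -0.1, 0.1]
finger_gap: 0.0003
finger_force: 0.0
```

Call:
drive_tool([
  [0, 0, 0, -0.09, -0.32, 0, 0],
  [0, 0, 0, -0.09, -0.32, 0, 0],
  [0, 0, 0, -0.075, -0.26, -0.15, 0],
  [0, 0, 0, -0.075, -0.26, -0.15, 0],
])

```text
t: 5.95
position: [0.528, 0.2086, 0.1499]
eef_rot: [179.9, -0.0, 73.9]
ft_force: [0.3, 1.1, -0.5]
finger_gap: 0.0002
finger_force: 0.4
```

```bash
python3 - <<'E'
from h import *
c=imaging.read_camera('side');im=c['image'][150:270,250:410];cv2.imwrite('pics/s2.png',cv2.resize(im,None,fx=5,fy=5,interpolation=cv2.INTER_CUBIC))
E
```

```text
(no output)
```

View pics/s2.png

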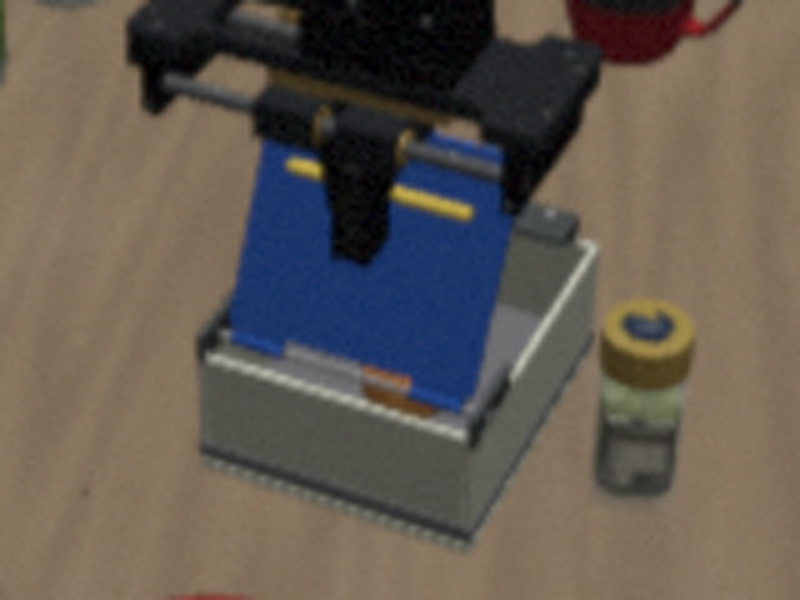

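The flap is leaning over, and the fingertips are on its plain part below the ridge. I'll keep folding.

Call:
drive_tool([
  [0, 0, 0, -0.07, -0.25, -0.1, 0],
  [0, 0, 0, -0.07, -0.25, -0.1, 0],
  [0, 0, 0, -0.045, -0.155, -0.2, 0],
  [0, 0, 0, -0.045, -0.155, -0.2, 0],
  [0, 0, 0, 0, 0, 0, 0],
])

```text
t: 6.62
position: [0.5155, 0.1683, 0.1184]
eef_rot: [-179.9, 0.1, 73.9]
ft_force: [0.3, 0.2, 1.1]
finger_gap: 0.0006
finger_force: 0.3
```

```bash
python3 - <<'E'
from h import *
s=robot.get_state();p=s['position']-[.513,.162,0];print('bx,by',p[0]*.962-p[1]*.274,p[0]*.274+p[1]*.962,p[2]-.017,s['ft_force'])
w=wrist();C={n:imaging.read_camera(n) for n in('side','top')};C['wrist']=w
for o in ['lip','flap_hinge','flap_edge','ridge']:
    d={n:pinpoint(n,o) for n in C}
    ok=[(C[n],d[n][0]['pixel']) for n in d if d[n]]
    print(o,[(n,np.round(d[n][0]['pixel']),round(d[n][0]['score'],2)) for n in d if d[n]], tri(o,ok) if len(ok)>1 else '')
a=C['side']['image'][150:270,250:410];a=cv2.resize(a,(400,300))
cv2.imwrite('pics/m3.png',np.hstack([a,cv2.resize(w['image'],(400,300))]))
E
```

```text
bx,by 0.0007049488764193639 0.006714339740126197 0.10135265906182268 [0.30596332 0.2483449  1.0621397 ]
lip [] 
flap_hinge [('side', array([220., 322.]), 0.9), ('wrist', array([154., 313.]), 0.8)] (array([0.52914351, 0.21219241, 0.07452754]), np.float64(0.7231693221001384))
flap_edge [('side', array([182., 340.]), 0.59)] 
ridge [('side', array([191., 334.]), 0.78), ('wrist', array([326., 311.]), 0.76)] (array([0.50854241, 0.13199562, 0.10265216]), np.float64(1.3163146495768663))
```

View pics/m3.png

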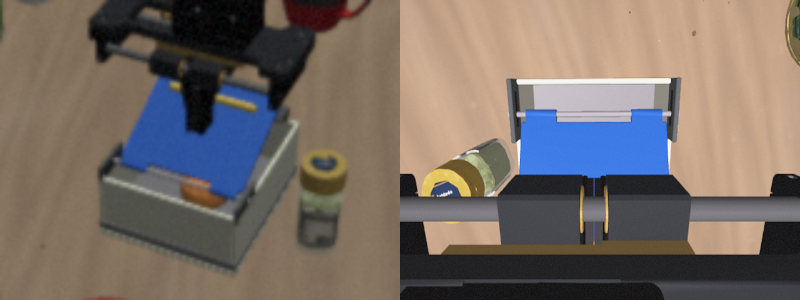

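The hinge pin has slid about 15 mm forward with the push: there is a gap at (115,590) in the right half. If I press the flap down now it lands on top of the lip. I'll keep the flap held down, go round the end of the ridge to its far face, and push the flap back from there.

Call:
drive_tool([
  [0, 0, 0, 0.6, -0.17, 0, 0],
  [0, 0, 0, 0.63, -0.18, 0, 0],
  [0, 0, 0, -0.15, -0.53, 0.1, 0],
  [0, 0, 0, -0.15, -0.53, 0.1, 0],
  [0, 0, 0, 0, 0, 0, 0],
])

```text
t: 8.0
position: [0.5631, 0.096, 0.1296]
eef_rot: [179.9, 0.1, 73.7]
ft_force: [0.0, -0.6, 0.2]
finger_gap: 0.0004
finger_force: 0.3
```

```bash
cat > look.py <<'E'
from h import *
import sys
s=robot.get_state();p=s['position']-[.513,.162,0];print('bx,by',p[0]*.962-p[1]*.274,p[0]*.274+p[1]*.962,'tipz',p[2]-.017,s['ft_force'])
w=wrist();C={n:imaging.read_camera(n) for n in('side','top')};C['wrist']=w
for o in ['flap_hinge','flap_edge','ridge']:
    d={n:pinpoint(n,o) for n in C}
    ok=[(C[n],d[n][0]['pixel']) for n in d if d[n]]
    print(o,[(n,np.round(d[n][0]['pixel']),round(d[n][0]['score'],2)) for n in d if d[n]])
    xs=[]
    if len(ok)>1: xs.append(tri(o,ok)[0])
    if o=='flap_hinge': xs+=[onz(C[n],d[n][0]['pixel'],.0735) for n in d if d[n]]
    for x in xs: q=x[:2]-[.513,.162]; print('   bx %.4f by %.4f'%(q[0]*.962-q[1]*.274,q[0]*.274+q[1]*.962), x[2:])
a=C['side']['image'][150:270,250:410];a=cv2.resize(a,(400,300))
t=C['top']['image'][140:275,200:380];t=cv2.resize(t,(400,300))
cv2.imwrite(f'pics/{sys.argv[1]}.png',np.vstack([np.hstack([a,cv2.resize(w['image'],(400,300))]),np.hstack([t,t*0])]))
E
python3 look.py m4
```

```text
bx,by 0.06631316075592697 -0.04977923789777201 tipz 0.1126055606285223 [ 0.01216315 -0.55078835  0.16082317]
flap_hinge [('side', array([221., 322.]), 0.86), ('top', array([202., 266.]), 0.6), ('wrist', array([ 48., 184.]), 0.61)]
   bx 0.0023 by 0.0522 [0.07294897]
   bx 0.0000 by 0.0532 []
   bx 0.0062 by 0.0522 []
   bx 0.0012 by 0.0524 []
flap_edge [('side', array([183., 341.]), 0.94), ('top', array([214., 311.]), 0.97)]
   bx 0.0028 by -0.0599 [0.10795968]
ridge [('side', array([190., 335.]), 0.57), ('top', array([212., 296.]), 0.74)]
   bx 0.0006 by -0.0262 [0.10795979]
```

View pics/m4.png

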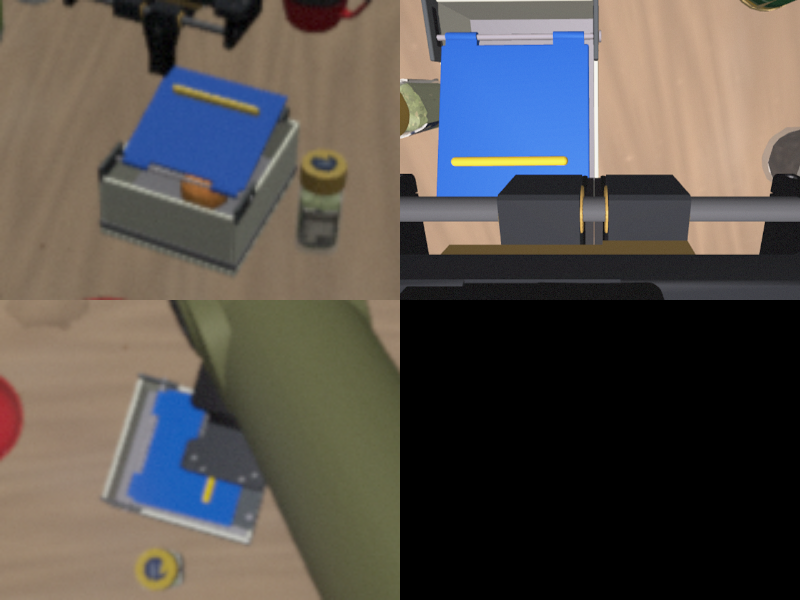

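The finger is past the ridge and holding the flap at about 17°. The hinge is at by 52 mm (68 mm is fully back). Now I'll move inward and push the flap back by the ridge's far face.

Call:
drive_tool([
  [0, 0, 0, -0.44, 0.126, 0, 0],
  [0, 0, 0, -0.44, 0.126, 0, 0],
  [0, 0, 0, 0.042, 0.15, 0, 0],
  [0, 0, 0, 0.042, 0.15, 0, 0],
  [0, 0, 0, 0.042, 0.15, 0, 0],
])

```text
t: 9.22
position: [0.5254, 0.1326, 0.1295]
eef_rot: [-180.0, 0.2, 73.9]
ft_force: [-5.9, -13.5, 7.7]
finger_gap: 0.0005
finger_force: 8.1
```

```bash
python3 look.py m5
```

```text
bx,by 0.020032935635078596 -0.02487731972180556 tipz 0.11253806641110344 [ -5.92703434 -13.50546359   7.73067852]
flap_hinge [('side', array([225., 317.]), 0.67), ('top', array([200., 257.]), 0.6), ('wrist', array([ 66., 272.]), 0.73)]
   bx 0.0032 by 0.0705 [0.07313194]
   bx 0.0034 by 0.0716 []
   bx 0.0043 by 0.0722 []
   bx 0.0009 by 0.0679 []
flap_edge [('side', array([186., 337.]), 0.62)]
ridge [('side', array([194., 335.]), 0.84), ('wrist', array([232., 270.]), 0.57)]
   bx -0.0012 by -0.0170 [0.10308542]
```

The hinge is fully back at its stop with too much force, so I'll ease off.

Call:
drive_tool([
  [0, 0, 0, -0.033, -0.115, 0, 0],
  [0, 0, 0, 0, 0, 0, 0],
])

```text
t: 10.07
position: [0.5242, 0.1285, 0.1297]
eef_rot: [180.0, -0.1, 73.9]
ft_force: [-0.1, -0.6, 0.8]
finger_gap: 0.0003
finger_force: 0.2
```

```bash
python3 look.py m5; python3 - <<'E'
from h import *
c=wrist()
for r in pinpoint('wrist','lunch_box')[:1]: print(onz(c,r['pixel'],0),r['score'])
for n in('side','top'):
    c=imaging.read_camera(n);r=pinpoint(n,'lunch_box'); print(n,r and (onz(c,r[0]['pixel'],0),r[0]['pixel'],r[0]['score']))
E
```

```text
bx,by 0.019956717354313647 -0.029149360286570895 tipz 0.11265347263273857 [-0.11938505 -0.64375721  0.78741588]
flap_hinge [('side', array([226., 317.]), 0.79), ('top', array([202., 258.]), 0.86), ('wrist', array([ 59., 275.]), 0.57)]
   bx 0.0033 by 0.0694 [0.06807209]
   bx 0.0021 by 0.0756 []
   bx 0.0018 by 0.0687 []
   bx 0.0024 by 0.0672 []
flap_edge [('side', array([186., 336.]), 0.62)]
ridge [('side', array([194., 333.]), 0.75)]
[0.51464762 0.16050382] 0.6
side (array([0.50911511, 0.16492179]), [232.1, 331.9], 0.67)
top []
```

View pics/m5.png

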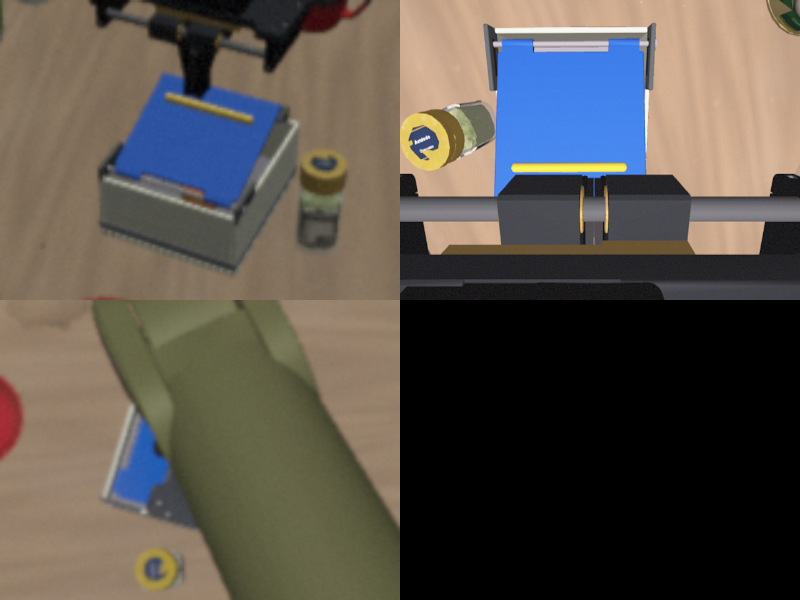

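The hinge is back at about 68 mm, the box hasn't visibly moved, and the finger is on the far side of the ridge. I'll press the flap nearly flat and then go back round the ridge's end.

Call:
drive_tool([
  [0, 0, 0, -0.015, -0.055, -0.2, 0],
  [0, 0, 0, -0.013, -0.045, -0.22, 0],
  [0, 0, 0, -0.011, -0.035, -0.23, 0],
  [0, 0, 0, 0, 0, 0, 0],
])

```text
t: 11.48
position: [0.5204, 0.1208, 0.0955]
eef_rot: [-179.8, 0.1, 73.9]
ft_force: [-0.1, -0.9, 0.9]
finger_gap: 0.0002
finger_force: 0.2
```

Call:
drive_tool([
  [0, 0, 0, 0.44, -0.126, 0, 0],
  [0, 0, 0, 0.48, -0.137, 0, 0],
  [0, 0, 0, 0.107, 0.375, -0.02, 0],
  [0, 0, 0, 0.107, 0.375, -0.02, 0],
  [0, 0, 0, 0, 0, 0, 0],
])

```text
t: 12.1
position: [0.5819, 0.1454, 0.0962]
eef_rot: [179.6, -0.1, 73.9]
ft_force: [6.7, -0.7, 0.2]
finger_gap: 0.0005
finger_force: 3.4
```

```bash
python3 look.py m6
```

```text
bx,by 0.07083747376321808 0.002913248198244525 tipz 0.07923818309934871 [ 6.73374003 -0.70793371  0.15542476]
flap_hinge [('side', array([225., 319.]), 0.71), ('top', array([200., 259.]), 0.61), ('wrist', array([122., 155.]), 0.69)]
   bx 0.0019 by 0.0679 [0.07388692]
   bx 0.0007 by 0.0684 []
   bx 0.0051 by 0.0683 []
   bx 0.0000 by 0.0673 []
flap_edge [('side', array([188., 338.]), 0.97)]
ridge [('side', array([196., 334.]), 0.81), ('top', array([211., 292.]), 0.64), ('wrist', array([320., 147.]), 0.66)]
   bx -0.0008 by -0.0155 [0.10066858]
```

View pics/m6.png

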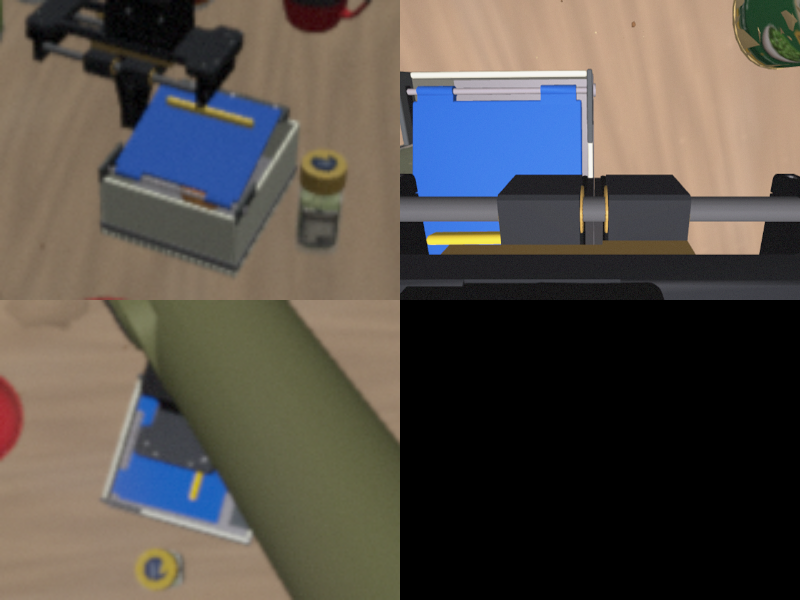

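The finger slipped off the flap's side (the tip is narrower than I assumed), and the flap is jammed at about 17° against the finger's flank. I'll let it spring up gently and refold it, this time passing the ridge end at bx≈56 mm.

Call:
drive_tool([
  [0, 0, 0, 0.23, -0.066, 0, 0],
  [0, 0, 0, 0, 0, 0.8, 0],
  [0, 0, 0, 0, 0, 1, 0],
  [0, 0, 0, 0, 0, 1, 0],
  [0, 0, 0, 0, 0, 1, 0],
])

```text
t: 13.32
position: [0.5895, 0.1423, 0.2864]
eef_rot: [-179.9, 0.0, 73.9]
ft_force: [1.5, -0.3, 0.1]
finger_gap: 0.0004
finger_force: 0.0
```

Call:
drive_tool([
  [0, 0, 0, -0.32, 0.84, 0.2, 0],
  [0, 0, 0, -0.32, 0.84, 0, 0],
  [0, 0, 0, -0.32, 0.84, 0, 0],
  [0, 0, 0, 0, 0, 0, 0],
])

```text
t: 13.82
position: [0.5388, 0.2734, 0.2953]
eef_rot: [-179.9, -0.1, 74.4]
ft_force: [0.2, -0.1, 0.0]
finger_gap: 0.0004
finger_force: 0.0
```

```bash
python3 look.py m7
```

```text
bx,by -0.005688129944119075 0.1142442460944369 tipz 0.2782632829833994 [ 0.23973983 -0.13061226  0.03740649]
flap_hinge [('side', array([224., 318.]), 0.57), ('top', array([202., 259.]), 0.78), ('wrist', array([224., 315.]), 0.85)]
   bx 0.0011 by 0.0663 [0.07501966]
   bx 0.0024 by 0.0653 []
   bx 0.0014 by 0.0667 []
   bx -0.0001 by 0.0650 []
flap_edge [('side', array([179., 319.]), 0.75), ('top', array([192., 253.]), 0.67)]
   bx 0.0038 by 0.0610 [0.194516]
ridge [('side', array([197., 317.]), 0.81), ('top', array([195., 251.]), 0.52), ('wrist', array([246., 318.]), 0.73)]
   bx 0.0027 by 0.0715 [0.15454077]
```

The flap is upright, the hinge is still at about 66 mm and the box hasn't moved. This time I'll fold it beside the ridge's end (bx≈56 mm), high on the plain flap, so there is less sideways force on the slide.

Call:
drive_tool([
  [0, 0, 0, 0.385, -0.15, -0.7, 0],
  [0, 0, 0, 0.385, -0.15, -0.7, 0],
  [0, 0, 0, 0.385, -0.15, -0.72, 0],
  [0, 0, 0, 0, 0, 0, 0],
])

```text
t: 14.92
position: [0.5991, 0.2434, 0.1856]
eef_rot: [-179.7, 0.2, 73.8]
ft_force: [-0.3, -0.6, 1.4]
finger_gap: 0.0005
finger_force: 0.0
```

Call:
drive_tool([
  [0, 0, 0, -0.126, -0.443, 0, 0],
  [0, 0, 0, -0.126, -0.443, 0, 0],
  [0, 0, 0, -0.093, -0.327, -0.08, 0],
  [0, 0, 0, -0.093, -0.327, -0.08, 0],
])

```text
t: 15.42
position: [0.5774, 0.1693, 0.182]
eef_rot: [179.9, -0.1, 74.0]
ft_force: [-0.2, 1.2, -0.3]
finger_gap: 0.0004
finger_force: 0.3
```

Call:
drive_tool([
  [0, 0, 0, -0.08, -0.29, -0.215, 0],
  [0, 0, 0, -0.08, -0.29, -0.215, 0],
  [0, 0, 0, -0.05, -0.18, -0.315, 0],
  [0, 0, 0, -0.05, -0.18, -0.315, 0],
  [0, 0, 0, 0, 0, 0, 0],
])

```text
t: 16.05
position: [0.5633, 0.1208, 0.126]
eef_rot: [-179.8, 0.1, 73.9]
ft_force: [-1.0, 0.4, 0.6]
finger_gap: 0.0004
finger_force: 0.2
```

```bash
python3 look.py m8
```

```text
bx,by 0.059682691028737356 -0.02583163748994273 tipz 0.1090384506757703 [-0.9790505   0.35939183  0.64291447]
flap_hinge [('side', array([221., 319.]), 0.68), ('top', array([200., 257.]), 0.89), ('wrist', array([ 66., 195.]), 0.6)]
   bx 0.0022 by 0.0678 [0.08344249]
   bx 0.0051 by 0.0568 []
   bx 0.0057 by 0.0734 []
   bx -0.0002 by 0.0668 []
flap_edge [('side', array([184., 338.]), 0.57), ('top', array([214., 305.]), 0.76)]
   bx 0.0011 by -0.0459 [0.11343539]
ridge [('side', array([194., 332.]), 0.58), ('top', array([210., 291.]), 0.73), ('wrist', array([233., 187.]), 0.62)]
   bx 0.0018 by -0.0126 [0.10747137]
```

View pics/m8.png

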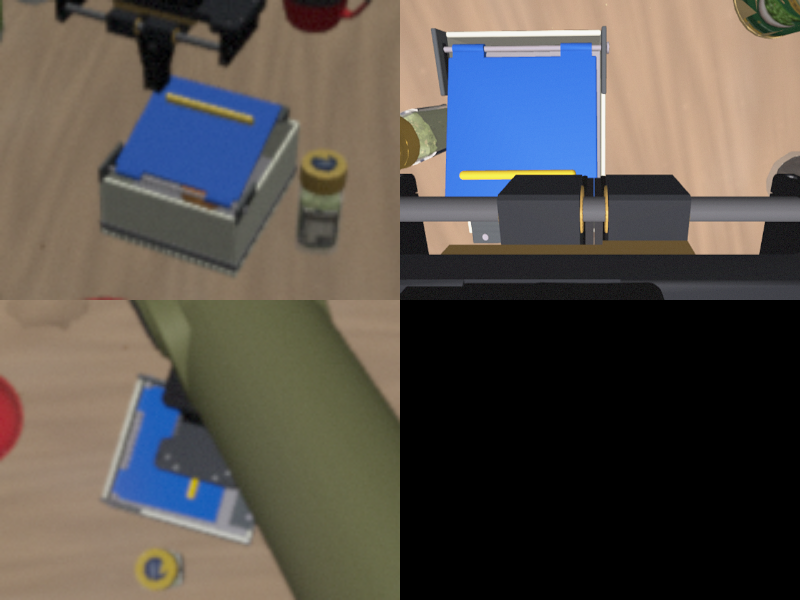

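The slide stayed back (hinge by ≈67 mm) with the flap at about 18°. I'll lower it to nearly flat, then move along the side to the near side of the ridge while still pressing.

Call:
drive_tool([
  [0, 0, 0, -0.025, -0.02, -0.2, 0],
  [0, 0, 0, -0.025, -0.02, -0.2, 0],
  [0, 0, 0, -0.025, -0.02, -0.2, 0],
  [0, 0, 0, 0, 0, 0, 0],
])

```text
t: 17.15
position: [0.5598, 0.1186, 0.0967]
eef_rot: [-179.9, 0.1, 73.9]
ft_force: [0.4, 0.3, 0.0]
finger_gap: 0.0003
finger_force: 0.3
```

Call:
drive_tool([
  [0, 0, 0, 0.06, 0.22, -0.02, 0],
  [0, 0, 0, 0.06, 0.22, -0.02, 0],
  [0, 0, 0, 0.07, 0.24, -0.02, 0],
  [0, 0, 0, 0, 0, 0, 0],
])

```text
t: 17.65
position: [0.5705, 0.1556, 0.0954]
eef_rot: [180.0, -0.1, 74.1]
ft_force: [-0.7, 1.4, 1.6]
finger_gap: 0.0007
finger_force: 0.7
```

```bash
python3 look.py m9
```

```text
bx,by 0.05703838603747018 0.009601061816991063 tipz 0.0783523263995355 [-0.67586502  1.40495546  1.63817618]
flap_hinge [('side', array([223., 319.]), 0.63), ('top', array([202., 257.]), 0.62), ('wrist', array([137., 188.]), 0.94)]
   bx 0.0006 by 0.0685 [0.07794494]
   bx 0.0025 by 0.0634 []
   bx 0.0002 by 0.0709 []
   bx 0.0005 by 0.0672 []
flap_edge [('side', array([196., 341.]), 0.95)]
ridge [('side', array([199., 336.]), 0.83), ('top', array([212., 295.]), 0.8)]
   bx -0.0018 by -0.0224 [0.08694015]
```

Call:
drive_tool([
  [0, 0, 0, -0.356, 0.1, -0.03, 0],
  [0, 0, 0, -0.356, 0.1, -0.03, 0],
  [0, 0, 0, -0.05, -0.17, 0, 0],
  [0, 0, 0, -0.05, -0.17, 0, 0],
  [0, 0, 0, 0, 0, 0, 0],
])

```text
t: 18.88
position: [0.5291, 0.145, 0.0925]
eef_rot: [-179.9, 0.1, 73.9]
ft_force: [-4.0, -0.4, 7.6]
finger_gap: 0.0004
finger_force: 4.1
```

Call:
drive_tool([
  [0, 0, 0, -0.022, -0.077, 0.01, 0],
  [0, 0, 0, -0.022, -0.077, 0, 0],
  [0, 0, 0, 0, 0, 0, 0],
])

```text
t: 19.25
position: [0.528, 0.1374, 0.0928]
eef_rot: [180.0, 0.0, 73.9]
ft_force: [0.9, 0.4, 4.0]
finger_gap: 0.0003
finger_force: 2.0
```

```bash
python3 look.py m10
```

```text
bx,by 0.02119718145371545 -0.019519749248451044 tipz 0.07575324790166266 [0.88199504 0.35304225 4.0376414 ]
flap_hinge [('side', array([218., 321.]), 0.78), ('top', array([204., 267.]), 0.71), ('wrist', array([111., 265.]), 0.71)]
   bx 0.0023 by 0.0482 [0.07690595]
   bx 0.0049 by 0.0444 []
   bx 0.0017 by 0.0470 []
   bx 0.0016 by 0.0499 []
flap_edge [('side', array([326., 347.]), 0.51)]
ridge [('side', array([198., 338.]), 0.6)]
```

View pics/m10.png

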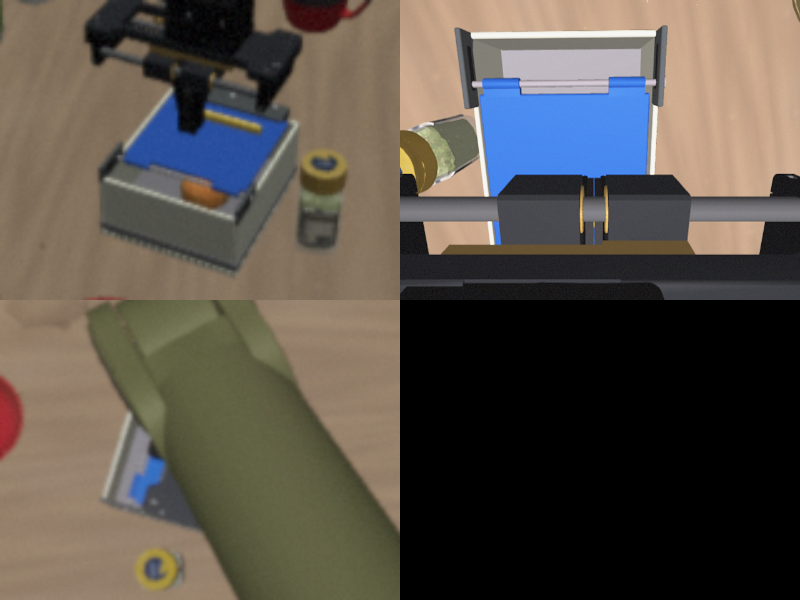

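The flap lies flat with its edge under the lip, and the hinge is at about 49 mm (50 mm is home). One gentle nudge on the ridge to make sure, then I'll let go.

Call:
drive_tool([
  [0, 0, 0, -0.014, -0.048, 0, 0],
  [0, 0, 0, -0.014, -0.048, 0, 0],
  [0, 0, 0, 0, 0, 0, 0],
])

```text
t: 20.23
position: [0.5257, 0.1346, 0.0927]
eef_rot: [-180.0, -0.1, 74.0]
ft_force: [1.2, 3.2, 5.0]
finger_gap: 0.0001
finger_force: 2.4
```

Call:
drive_tool([
  [0, 0, 0, 0.008, 0.03, 0.1, 0],
  [0, 0, 0, 0, 0, 0.6, 0],
  [0, 0, 0, 0, 0, 1, 0],
  [0, 0, 0, 0, 0, 1, 0],
  [0, 0, 0, 0, -1, 0.5, 0],
])

```text
t: 20.85
position: [0.5259, 0.0887, 0.2549]
eef_rot: [179.9, -0.1, 74.4]
ft_force: [0.8, -0.9, -0.4]
finger_gap: 0.0006
finger_force: 0.0
```

Call:
drive_tool([
  [0, 0, 0, 0, -1, 0, 0],
  [0, 0, 0, 0, -1, 0, 0],
  [0, 0, 0, 0, 0, 0, 0],
])

```text
t: 21.22
position: [0.5251, -0.0212, 0.2513]
eef_rot: [-179.8, 0.2, 73.4]
ft_force: [-0.3, 0.4, 0.0]
finger_gap: 0.0003
finger_force: 0.0
```

```bash
python3 look.py m11
```

```text
bx,by 0.061816617993524746 -0.17290081055353465 tipz 0.23430789802773644 [-0.30442523  0.36407853  0.04870165]
flap_hinge [('side', array([219., 321.]), 0.58), ('top', array([206., 269.]), 0.94)]
   bx 0.0037 by 0.0430 [0.07012706]
   bx 0.0042 by 0.0469 []
   bx 0.0001 by 0.0414 []
flap_edge [('side', array([191., 340.]), 0.75), ('top', array([215., 315.]), 0.93)]
   bx 0.0068 by -0.0686 [0.07586255]
ridge [('side', array([197., 338.]), 0.69), ('top', array([214., 300.]), 0.71), ('wrist', array([ 28., 235.]), 0.77)]
   bx 0.0000 by -0.0353 [0.08100663]
```

View pics/m11.png

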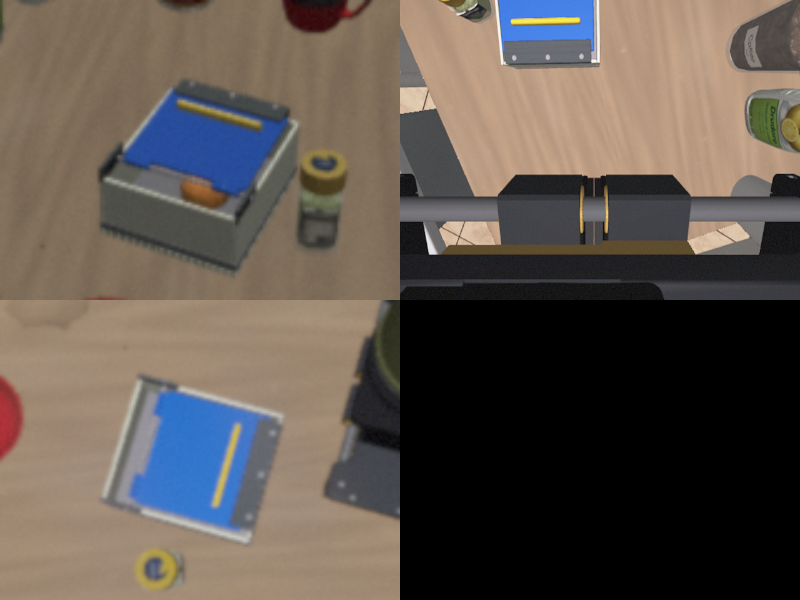

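The flap is flat and stays tucked under the lip after release. Its edge is at by ≈ -68 mm, 12 mm past the lip edge at -56 mm. The box and jar are in place and the robot is clear.

```bash
python3 -c "
from station import sign_off;print(sign_off())"
```

```text
the job is handed in; nothing more can be done
None
```

The lunch box is shut: the flap lies flat with its edge about 12 mm under the lip by the cameras and held after I let go, with the mandarin inside and the box showing no visible shift. I've handed the job in but got no verdict back.

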